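# Swing the magnifier over the square coin holder and switch on its light

### The job

With a finger, push the arm of the swing-arm magnifier round until its lens is centred over the coin in the square holder, the only square one among the four coins lying on the green board. Then push the switch on top of the magnifier's post right down with a fingertip and let go of it. Do not pick up or shift any of the coins, coin tubes or the box: nothing needs to be gripped.

Things in the scene. Friction and masses are not known exactly. Their poses are not given: they have to be found in the camera images.
- pivot (a point): point on the vertical axis of the magnifier's post, at the mid-height of its arm, 92 mm above the table. The post stands on a green board (6 mm thick, 360 x 520 mm), which is fixed to the table; the post (22 mm across) carries the arm's hub (44 mm across, from 80 to 104 mm above the table) and, on top, the switch. The frame is the board's: its -x axis points, roughly towards the robot, along the middle of the arm's swing
- lens_centre (a point): centre of the magnifier's round lens, 220 mm from the post's axis and 92 mm above the table. The lens sits in a black ring, 110 mm across outside and 14 mm thick. A straight level bar, 14 mm wide and 18 mm high (83 to 101 mm above the table), runs from the hub to the ring; free to push on its sides from about 25 mm to 165 mm from the post's axis. There is 76 mm between ring and board. The frame turns with the arm and its -x axis points along the bar from the post to the lens
- magnifier (a joint): swing angle of the magnifier's arm about the upright post, rad; 0: the arm points along the -x axis of the pivot's frame; grows anticlockwise seen from above; range -1.4 to 1.4. A stiff friction hinge (about 0.12 N m): the arm stays where it is left, and takes about 1 N of push at 120 mm from the axis
- switch_top (a point): centre of the top of the round push switch (28 mm across) on top of the magnifier's post, on its axis; 132 mm above the table, the highest part of the magnifier; it stands 10 mm above its fixed black housing (44 mm across). Pressed straight down
- switch (a joint): travel of the switch, m: 0 when up, 0.006 fully down; a spring that takes about 5 N fully down and comes back up by itself when let go
- holder: the square coin holder, 56 x 56 mm and 10 mm thick, lying flat on the green board, with a silver coin in its middle; origin at the centre of its underside; its centre is within 10 mm of the circle that the lens centre sweeps. Loose
- capsule_a: round coin capsule lying flat, 50 mm in diameter, 10 mm thick, with a silver coin in it; origin at the centre of its underside. Loose; leave it alone
- capsule_b: round coin capsule lying flat, 44 mm in diameter, 10 mm thick, with a silver coin in it; origin at the centre of its underside. Loose; leave it alone
- capsule_c: round coin capsule lying flat, 56 mm in diameter, 10 mm thick, with a silver coin in it; origin at the centre of its underside. Loose; leave it alone
- tube_short: clear square coin tube full of coins standing upright, 44 x 44 mm, 44 mm tall; origin at the centre of its underside. Loose; leave it alone. It stands on the board near the post, under the sweep of the bar
- tube_a: clear square coin tube full of coins standing upright, 44 x 44 mm, 75 mm tall; origin at the centre of its underside. Loose; leave it alone. It stands near a corner of the board on the side of the robot
- tube_b: clear square coin tube full of coins standing upright, 44 x 44 mm, 75 mm tall; origin at the centre of its underside. Loose; leave it alone. It stands near a corner of the board on the side of the robot
- tube_c: clear square coin tube full of coins standing upright, 44 x 44 mm, 75 mm tall; origin at the centre of its underside. Loose; leave it alone. It stands on the board beside the post, on the left seen from the robot
- ring_box: small dark wooden box, 75 x 75 x 36 mm high, standing on the board beside the post, on the right seen from the robot; origin at the centre of its underside. Loose; leave it alone
Mind the look-alikes: they are no part of the job. What is shaped like the holder but orange, pink or red is not meant.

How it is judged:
On the way, in this order (a step that is already met when the one before it is completed fails the run):
1. the lens is over the square holder (centres within 15 mm seen from above) and the arm is at rest (horizontal distance between lens_centre and holder below 0.015 m and velocity of joint magnifier between -0.05 and 0.05 rad/s), for 0.2 s.
2. the switch is pressed right down (at least 4.5 mm) with the lens still over the holder (horizontal distance between lens_centre and holder below 0.015 m and value of joint switch above 0.0045 m), for 0.05 s.
At the end, for the whole second after the job is handed in: The lens centre is within 15 mm of the square holder's centre seen from above, the arm is at rest, the switch is up again, the holder lies flat, and no coin, tube or box is more than 15 mm from where it was (all of step 1 and value of joint switch below 0.0015 m and angle between holder's own z axis and vertical below 0.1 rad and distance of each of holder, capsule_a, capsule_b, capsule_c, tube_short, tube_a, tube_b, tube_c, ring_box from where it was at the start of the episode below 0.015 m); the robot touches nothing.
It fails at once if a coin, coin tube or the box is lifted, carried or shifted by more than 15 mm (distance of any of holder, capsule_a, capsule_b, capsule_c, tube_short, tube_a, tube_b, tube_c, ring_box from where it was at the start of the episode above 0.015 m).
It fails at once if the switch is pressed (more than 3 mm) while the lens is not over the square holder (centres more than 20 mm apart) (value of joint switch above 0.003 m and horizontal distance between lens_centre and holder above 0.02 m).
It also fails if it takes over 42 s, if anything falls off the work surface, if the arm or the gripper's body presses on something with over 40 N, if the wrist force passes 120 N, or if a joint passes its speed limit or range.

### The arm

A 7-joint arm with a two-finger parallel gripper is mounted at the origin on the work surface. World frame = base frame: x ahead of the robot, y to its left, z up, the work surface at z = 0. Lengths are in m, angles in rad, forces in N, time in s.
With the tool pointing down it reaches from about 0.4 to 0.85 m from the base axis. Payload 10.4 kg.
Tool frame: the origin (TCP) lies midway between the tips of the shut fingers; the grasp point (between the pads) lies 19 mm behind it; z points along the fingers, y is the line along which they close (so a half turn about z gives the same grasp; the last joint's range is limited). The gripper opens to 85 mm and grips with 20 to 120 N. Pads are 22 mm wide; open, the fingers measure 114 mm over their backs; the gripper's body (76 mm by 85 mm) begins 54 mm behind the grasp point. The pads swing forward as they close: fully open they stand 13 mm farther back than shut.
Start: joints at [-0.023, 0.332, -0.065, 1.46, 0.022, 1.35, -0.088], TCP at [0.625, 0, 0.231] pointing down, gripper open.
Joint ranges: [-2.6, 2.6], [-0.5, 2.12], [-1.47, 1.34], [0.16, 2.42], [-1.27, 4.41], [0.06, 2.06], [-2.6, 2.6]. Speed limits (rad/s): [2.22, 2.22, 2.79, 2.79, 3.14, 3.14, 3.14].

### API

Orientations are given as a rotation vector (axis times angle).
In Python, from plant import * gives the robot as it stands. The module is installed in compiled form; this text tells all that it offers.
- The arm moves only by the tool drive_tool, never from a script. Its argument "plan" is a list that holds one entry, the list of rows, each a list of 7 numbers: the turn, a rotation vector about the tool's x, y, z in rad, then the shift along the tool's x, y, z in cm, then the closure, from -1 (fully open) to 1 (shut). In form: [[[rx, ry, rz, tx, ty, tz, grip], ...]]. A call has 1 to 10 rows; each row shifts and turns the commanded pose from where the row before left it, along the tool's axes as they then stand; what a row does not reach is not made up. A row lasts 1/12 s, in which the tool goes at most 41.7 mm and 7.16 degrees, less where a joint would pass 70% of its speed; a pose out of reach is approached as far as the arm can. A call is refused whole if a number of a shift passes 4.17 or a number of a turn 0.125, either way. A call with a gripper value outside its range is refused whole. The fingers move at their own pace and stop on an object; "squeeze" is the grip in N (left out, the last holds). Time passes only in rows, so rows that do not move let the fingers close. It gives the time, the measured TCP pose, the force, the opening and the grip force at its end, in the units of the state.
- sense(): the state, without advancing time (a new reading comes with each control period).
- snapshot(name): name is "scene" or "side" or "wrist"; returns a dict with "pixels" (384x512x3 uint8, red, green, blue), "intrinsics" (3x3 intrinsics, pixels), "k1" (the pictures are not rectified: a ray, as slopes to the right and down, at radius r is drawn at 1 + k1 r^2 times it, then the intrinsics apply), "rvec" (rotation vector, rad) and "tvec" (3), from world to camera coordinates, as OpenCV has them. Camera axes: x right, y down, z forward; pixel columns grow to the right and rows downward; lengths in m; the calibration is good to about 2 mm. A picture is of the moment at which its call begins. There is no depth.
- sign_off(): hands the job in; it is judged then, once.
The state is a dict: "time": time; "q": joint angles; "qd": joint speeds; "joint_torque": joint torques, N m; "ee_pos": TCP position; "eef_rot": TCP orientation; "ft_force": force on the tool from outside, world axes, zero at the start; "torque": the same for the moment, N m; "finger_gap": finger opening in m; "grasp_force": force on a finger pad.
Only numpy, scipy, OpenCV 4.12 (cv2) and the standard library are available. Lean on these libraries where they do the work, as an engineer would, in place of code of your own. Each camera call takes 0.05 s, during which the arm holds its last target. There are 200 camera calls.

## Working session

There is one attempt and no reset: what is moved stays moved. The work goes in short steps, Python scripts to look and compute and a tool call to move; the robot and the scene stay as the last step left them, time stands still between calls to the robot, and variables do not carry over. Pictures are saved under pics/ and viewed, at most 10 in all, crops included, and the job is handed in when it is done.

Besides the shell and the picture viewer there is one more tool, called after "Call:" as name(argument=value, ...), one argument or row to a line, values as JSON. drive_tool: Moves the arm, as the interface text tells. Its arguments: {"type":"object","properties":{"plan":{"type":"array"},"squeeze":{"type":"number"}},"required":["plan"]}

```bash
mkdir -p pics
cat > h.py <<'E'
import numpy as np, cv2
from plant import *
def cam(s):
    R=cv2.Rodrigues(np.array(s["rvec"],float))[0];t=np.array(s["tvec"],float);return R,t,np.array(s["intrinsics"],float),float(s["k1"])
def ray(s,u,v):
    R,t,K,k1=cam(s)
    p=cv2.undistortPoints(np.array([[[u,v]]],float),K,np.array([k1,0,0,0.]))[0,0]
    d=R.T@np.array([p[0],p[1],1]);return -R.T@t,d
def onz(s,u,v,z):
    c,d=ray(s,u,v);return c+d*(z-c[2])/d[2]
def proj(s,P):
    R,t,K,k1=cam(s)
    return cv2.projectPoints(np.array(P,float).reshape(-1,1,3),np.array(s["rvec"],float),t,K,np.array([k1,0,0,0.]))[0][:,0]
E
python3 - <<'E'
from h import *
import pickle
for n in("scene","side","wrist"):
    s=snapshot(n);pickle.dump(s,open(n+".pkl","wb"));cv2.imwrite(f"pics/{n}0.png",s["pixels"][:,:,::-1]);R,t,K,k=cam(s);print(n,-R.T@t,R[2],K[0,0],k)
a,b=[cv2.imread(f"pics/{n}0.png") for n in("scene","side")]
st=sense();print(st["time"],st["ee_pos"],st["eef_rot"],st["ft_force"])
E
```

```text
scene [ 1.20396325 -0.30058558  0.84694777] [-0.60591329  0.3761538  -0.70098317] 468.6990335018364 -0.10897969409028607
side [ 0.42218862 -0.48692889  0.73762994] [ 0.15209746  0.67783675 -0.71930779] 377.22606614145957 0.011289647223488903
wrist [0.62489936 0.0680625  0.37385076] [-0.00139353 -0.26930325 -0.96305442] 317.70290055349125 -0.06411151412552205
0.15 [ 6.24724224e-01 -2.87681362e-06  2.30722055e-01] [-2.22093936e+00 -2.22094687e+00  1.20963186e-03] [-0.01942146  0.18741882 -0.27933179]
```

View pics/scene0.png

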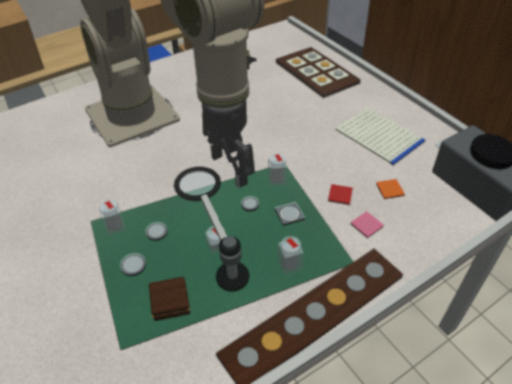

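View pics/side0.png

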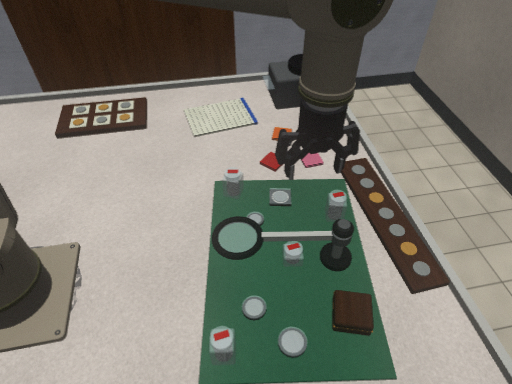

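View pics/wrist0.png

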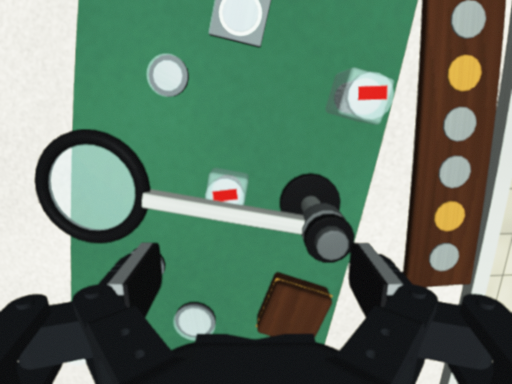

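The scene view shows the square holder at (290,213); the side view has it at (280,197), and the wrist view has it at (240,17), cut off by the image edge. The lens ring is at scene (198,183), side (238,238) and wrist (92,186). The switch is at scene (230,243), side (343,226) and wrist (327,243).

Candidates in the scene view:
- Round capsules on the board: (250,203), (156,231) and (133,264).
- Squares off the board: red (341,194), orange (390,189) and pink (367,224).
- The silver square on the board: (290,213). This is my choice.

Run:
```python
from h import *
import pickle
S={n:pickle.load(open(n+".pkl","rb")) for n in("scene","side","wrist")}
def tri(*o):
    A=np.zeros((3,3));b=np.zeros(3)
    for n,u,v in o:
        c,d=ray(S[n],u,v);d/=np.linalg.norm(d);M=np.eye(3)-np.outer(d,d);A+=M;b+=M@c
    P=np.linalg.solve(A,b);return P,[np.linalg.norm(proj(S[n],P)[0]-[u,v]).round(1) for n,u,v in o]
def comp(n,mask,seed):
    k,l,st,c=cv2.connectedComponentsWithStats(mask.astype(np.uint8));
    i=l[seed[1],seed[0]];return (l==i).astype(np.uint8),st[i],c[i]
# holder: non-green blob
H={}
for n,sd in(("scene",(290,213)),("side",(280,197)),):
    im=S[n]["pixels"].astype(int);m=(im[:,:,1]-im[:,:,0]<25)
    c,st,ce=comp(n,m,sd);cn=max(cv2.findContours(c,0,1)[0],key=cv2.contourArea);r=cv2.minAreaRect(cn)
    print(n,"holder",st,ce,onz(S[n],*r[0],.013)[:2],onz(S[n],*ce,.013)[:2])
    w=np.array([onz(S[n],*p,.014)[:2] for p in cn[:,0]],np.float32)*1000;print(cv2.minAreaRect(w))
# ring: dark blob
for n,sd in(("scene",(198,183)),("side",(238,238)),("wrist",(92,186))):
    im=S[n]["pixels"].astype(int);m=(im.max(2)<70)
    # filled ring: dark comps containing seed inside bbox
    cs=cv2.findContours(m.astype(np.uint8),cv2.RETR_CCOMP,cv2.CHAIN_APPROX_NONE)
    for c,hh in zip(cs[0],cs[1][0]):
        if cv2.contourArea(c)>300 and cv2.pointPolygonTest(c,sd,False)>0 and hh[3]>=0:
            e=cv2.fitEllipse(c);w=np.array([onz(S[n],*p,.092)[:2] for p in c[:,0]],np.float32)*1000
            print(n,"inner",e,cv2.minEnclosingCircle(w),w.mean(0))
            H[n]=e[0]
print("lens tri",tri(*[(n,*H[n]) for n in H]))
print("sw tri",tri(("scene",230,243),("side",343,226),("wrist",327,243)))
a=cv2.resize(S["scene"]["pixels"][165:315,150:350],(600,450),interpolation=2)
b=cv2.resize(S["side"]["pixels"][170:290,240:400],(600,450),interpolation=2)
cv2.imwrite("pics/c1.png",cv2.resize(np.hstack([a,b]),(800,300))[:,:,::-1])
```

```text
scene holder [275 202  30  24 457] [289.31509847 213.55579869] [0.611294   0.16095526] [0.61126938 0.16083417]
((611.165771484375, 160.60699462890625), (58.488197326660156, 60.97539520263672), 76.72421264648438)
side holder [269 188  23  19 376] [279.6143617  197.04255319] [0.60975153 0.15739753] [0.60872624 0.1574477 ]
((609.1734619140625, 157.30596923828125), (63.4814567565918, 56.49367141723633), 77.55891418457031)
side inner ((237.07855224609375, 236.848876953125), (32.1046257019043, 40.431053161621094), 84.96807861328125) ((473.77557373046875, -5.238071918487549), 43.63339614868164) [473.3225     -5.8632054]
wrist inner ((91.7108383178711, 186.9959716796875), (81.77562713623047, 94.10693359375), 134.3659210205078) ((471.5859680175781, -6.687333583831787), 43.035919189453125) [471.70538   -5.936919]
lens tri (array([ 0.47270253, -0.00561979,  0.09147498]), [np.float64(0.4), np.float64(0.9)])
sw tri (array([ 0.6885621 , -0.0449111 ,  0.12415123]), [np.float64(1.3), np.float64(0.8), np.float64(2.8)])
```

View pics/c1.png

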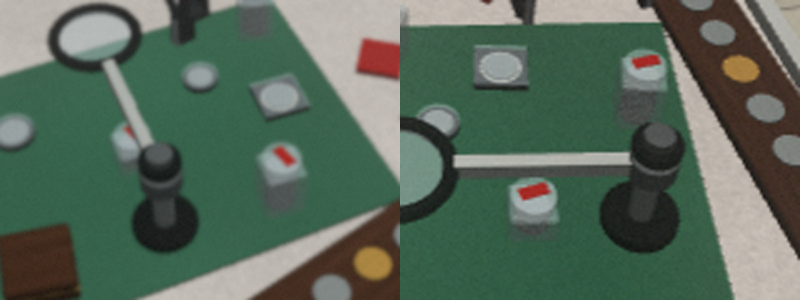

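The crop confirms the silver square holder, at about (0.610, 0.159). The post is at (0.689, -0.045) and the lens at (0.473, -0.006). Post to lens is 219 mm (220 expected) and holder to post is 219 mm, so the sizes agree. The arm has to turn about 58° clockwise. I'll shut the fingers and place them on the -y side of the bar.

Call:
drive_tool(
  plan=[
    [[0,0,0,-1.4,-1.75,0,1],[0,0,0,-1.4,-1.75,0,1],[0,0,0,-1.4,-1.75,0,1],[0,0,0,-1.4,-1.75,0,1],[0,0,0.09,0,0,0,1],[0,0,0.09,0,0,0,1],[0,0,0,0,0,2,1],[0,0,0,0,0,2,1],[0,0,0,0,0,2,1],[0,0,0,0,0,1,1]],
  ],
)

```text
time: 0.98
ee_pos: [0.5538, -0.0559, 0.1588]
eef_rot: [-2.41, -2.012, 0.004]
ft_force: [0.1, -0.1, -0.5]
finger_gap: -0.0003
grasp_force: 0.0
```

Call:
drive_tool(
  plan=[
    [[0,0,0,0,0,2,1],[0,0,0,0,0,2,1],[0,0,0,0,0,2,1],[0,0,0,0,0,1,1],[0,0,0,0,0,0,1],[0,0,0,0.6,0,0,1],[0,0,0,0.4,0,0,1],[0,0,0,0.3,0,0,1],[0,0,0,0.2,0,0,1],[0,0,0,0,0,0,1]],
  ],
)

```text
time: 1.82
ee_pos: [0.5582, -0.0404, 0.0921]
eef_rot: [2.411, 2.014, 0.002]
ft_force: [0.1, -0.4, 0.4]
finger_gap: 0.0
grasp_force: 0.0
```

Run:
```python
from h import *
a=snapshot("scene")["pixels"][140:310,120:350];b=snapshot("side")["pixels"][140:290,190:393]
cv2.imwrite("pics/d1.png",np.hstack([cv2.resize(a,(400,300)),cv2.resize(b,(400,300))])[:,:,::-1])
s=sense();print(s["ee_pos"],s["ft_force"])
```

```text
[ 0.55791799 -0.04119479  0.09172901] [0.02916648 0.82094375 0.09919935]
```

View pics/d1.png

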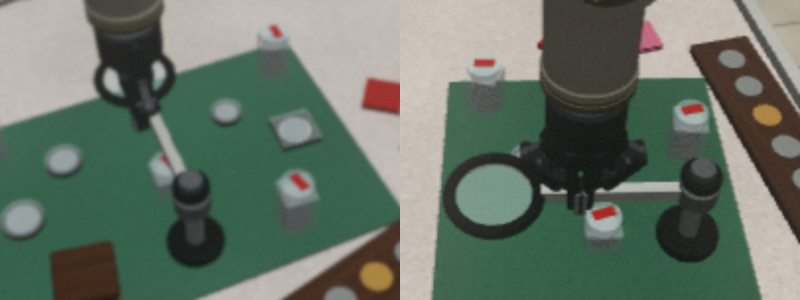

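The shut fingers stand beside the bar on the near side, about 130 mm from the post and well clear of the ring. Next I push along the arc.

Call:
drive_tool(
  plan=[
    [[0,0,0,0,0,0.4,1],[0,0,0.05,0.65,-0.08,0,1],[0,0,0.05,0.65,-0.08,0,1],[0,0,0.05,0.65,-0.08,0,1],[0,0,0.05,0.65,-0.08,0,1],[0,0,0.05,0.65,-0.08,0,1],[0,0,0.05,0.65,-0.08,0,1],[0,0,0.05,0.65,-0.08,0,1],[0,0,0.05,0.65,-0.08,0,1],[0,0,0.05,0.65,-0.08,0,1]],
  ],
)

```text
time: 2.75
ee_pos: [0.572, 0.0151, 0.0868]
eef_rot: [-2.802, -1.42, 0.002]
ft_force: [-2.5, -0.3, 0.1]
finger_gap: -0.0002
grasp_force: 0.7
```

Call:
drive_tool(
  plan=[
    [[0,0,0.05,0.65,-0.08,0,1],[0,0,0.05,0.65,-0.08,0,1],[0,0,0.05,0.65,-0.08,0,1],[0,0,0.05,0.65,-0.08,0,1],[0,0,0.05,0.65,-0.08,0,1],[0,0,0.05,0.65,-0.08,0,1],[0,0,0.05,0.65,-0.08,0,1],[0,0,0.05,0.65,-0.08,0,1],[0,0,0,0,0,0,1]],
  ],
)

```text
time: 3.5
ee_pos: [0.6057, 0.0566, 0.0869]
eef_rot: [-3.028, -0.837, 0.0]
ft_force: [-0.8, 0.5, 0.0]
finger_gap: -0.0001
grasp_force: 0.0
```

```bash
cat > m.py <<'E'
from h import *
import sys
s=sense();p=np.array(s["ee_pos"]);pv=np.array([.689,-.045]);d=p[:2]-pv;r=np.hypot(*d)
print(p,s["ft_force"],"r",r,"ang",np.degrees(np.arctan2(d[1],-d[0])))
out=[]
for n in("scene","side"):
    S=snapshot(n);im=S["pixels"].astype(int);out.append(S["pixels"][130:300,100:370])
    m=(im.max(2)<70).astype(np.uint8)
    cs=cv2.findContours(m,cv2.RETR_CCOMP,cv2.CHAIN_APPROX_NONE)
    for c,hh in zip(cs[0],cs[1][0]):
        if hh[3]>=0 and cv2.contourArea(c)>150:
            w=np.array([onz(S,*q,.092)[:2] for q in c[:,0]],np.float32)
            (x,y),R=cv2.minEnclosingCircle(w)
            if .03<R<.06:
                print(n,"lens",x,y,R,w.mean(0),"ang",np.degrees(np.arctan2(y-pv[1],pv[0]-x)),"post dist",np.hypot(x-pv[0],y-pv[1]),"to holder",np.hypot(x-.610,y-.159))
cv2.imwrite("pics/"+sys.argv[1]+".png",np.hstack([cv2.resize(o,(400,252)) for o in out])[:,:,::-1])
E
python3 m.py e1
```

```text
[0.6057075  0.05655885 0.08685208] [-0.84077342  0.49670177  0.04111082] r 0.13134625949920786 ang 50.643444661765166
scene lens 0.900057315826416 -0.14078408479690552 0.033682070672512054 [ 0.9040604  -0.13901754] ang -155.5900404284245 post dist 0.2317752822546708 to holder 0.417137559999029
scene lens 0.8902274370193481 -0.060618188232183456 0.054401300847530365 [ 0.89264524 -0.05786906] ang -175.56190810771943 post dist 0.20183262673074356 to holder 0.35603309545717726
scene lens 0.9144939184188843 0.07940462231636047 0.05062760040163994 [0.91347086 0.08025513] ang 151.11455106085663 post dist 0.25753449729614625 to holder 0.31472523016543713
side lens 0.5755384564399719 0.14418186247348785 0.043796200305223465 [0.5672368 0.1411417] ang 59.046838966130615 post dist 0.22059759508199947 to holder 0.03751233376230196
```

View pics/e1.png

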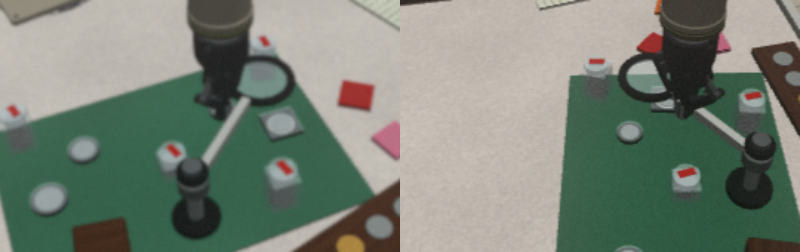

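The lens is now at about 59° (side view (640,80) in the picture). The target is 68.8°, so roughly 0.17 rad remain.

Call:
drive_tool(
  plan=[
    [[0,0,0.05,0.65,-0.08,0,1],[0,0,0.04,0.52,-0.06,0,1],[0,0,0.03,0.39,-0.05,0,1],[0,0,0.02,0.26,-0.03,0,1],[0,0,0.01,0.2,-0.02,0,1],[0,0,0,0,0,0,1],[0,0,0,0,0,0,1]],
  ],
)

```text
time: 4.18
ee_pos: [0.6222, 0.067, 0.0874]
eef_rot: [-3.082, -0.611, -0.0]
ft_force: [-0.6, -0.2, 0.5]
finger_gap: -0.0
grasp_force: 0.0
```

```bash
python3 m.py e2|grep -v "scene lens 0.[89]"
```

```text
[0.62221079 0.06699605 0.08736502] [-0.55909111 -0.22204978  0.48761467] r 0.13039905949995093 ang 59.19012362341009
side lens 0.6038936972618103 0.1586025506258011 0.04332068935036659 [0.5941347  0.15595813] ang 67.31496786519651 post dist 0.22067415205931182 to holder 0.006119223736347114
```

That is about 6 mm short by the side view. I'll nudge a little further, back off, rise and look again.

Call:
drive_tool(
  plan=[
    [[0,0,0,0.15,0,0,1],[0,0,0,0.15,0,0,1],[0,0,0,0,0,0,1],[0,0,0,-0.5,0,0,1],[0,0,0,-1,0,0,1],[0,0,0,-0.5,0,-1.5,1],[0,0,0,0,0,-3,1],[0,0,0,0,0,-3,1],[0,0,0,0,0,-3,1],[0,0,0,0,0,0,1]],
  ],
)

```text
time: 5.12
ee_pos: [0.609, 0.0609, 0.1991]
eef_rot: [3.082, 0.61, 0.015]
ft_force: [0.3, -0.5, -0.1]
finger_gap: 0.0003
grasp_force: 0.0
```

Call:
drive_tool(
  plan=[
    [[0,0,0,-3,0,0,1],[0,0,0,-3,0,0,1],[0,0,0,-3,0,0,1],[0,0,0,-3,0,0,1],[0,0,0,0,0,0,1],[0,0,0,0,0,0,1]],
  ],
)

```text
time: 5.62
ee_pos: [0.4947, 0.0143, 0.1927]
eef_rot: [-3.082, -0.608, -0.002]
ft_force: [0.6, 0.4, 0.1]
finger_gap: -0.0
grasp_force: 0.0
```

```bash
python3 m.py e3|grep -v "scene lens 0.[89]"
python3 - <<'E'
from h import *
cv2.imwrite("pics/w3.png",snapshot("wrist")["pixels"][:,:,::-1]);print(sense()["eef_rot"])
a=cv2.imread("pics/e3.png");b=cv2.imread("pics/w3.png");b=cv2.resize(b,(400,300));z=np.zeros((300,400,3),np.uint8)
cv2.imwrite("pics/f3.png",np.vstack([a,np.hstack([b,z])]))
E
```

```text
[0.49466554 0.01427988 0.19267513] [0.59102138 0.3537128  0.09280921] r 0.20317476605261556 ang 16.963828071831266
side lens 0.609969973564148 0.16191142797470093 0.04464592784643173 [0.61003137 0.16034685] ang 69.0955932242407 post dist 0.22149059597414358 to holder 0.002911582806433832
[-3.08150971e+00 -6.10963050e-01 -1.28284352e-03]
```

View pics/f3.png

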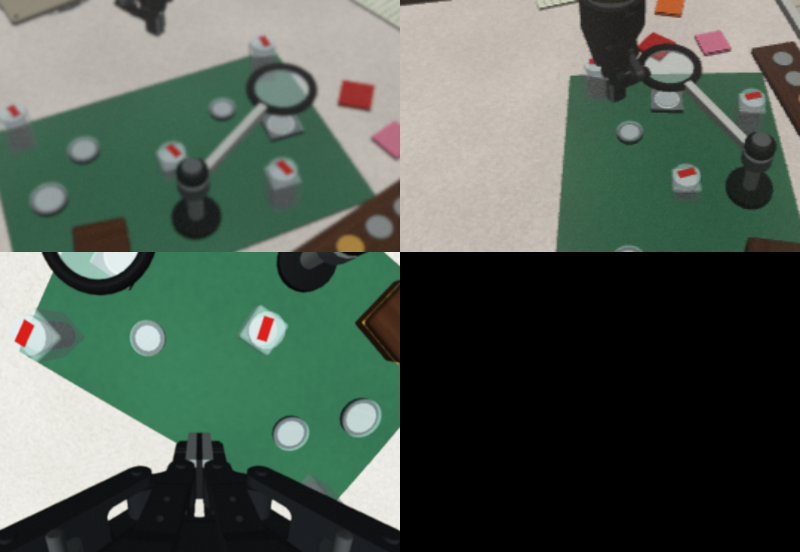

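The lens now sits 3 mm from the holder's centre, with nothing touched. The two measured lens positions with the 220 mm radius put the post at (0.689, -0.045), matching the triangulation. I'll move above the switch.

Call:
drive_tool(
  plan=[
    [[0,0,0,1.96,1.61,0,1],[0,0,0,1.96,1.61,0,1],[0,0,0,1.96,1.61,0,1],[0,0,0,1.96,1.61,0,1],[0,0,0,1.96,1.61,0,1],[0,0,0,1.96,1.61,0,1],[0,0,0,1.96,1.61,0,1],[0,0,0,1.96,1.61,0,1],[0,0,0,0,0,0,1],[0,0,0,0,0,0,1]],
  ],
)

```text
time: 6.6
ee_pos: [0.6905, -0.0444, 0.1905]
eef_rot: [3.082, 0.61, -0.003]
ft_force: [-1.4, -0.1, -0.2]
finger_gap: 0.0006
grasp_force: 0.0
```

Call:
drive_tool(
  plan=[
    [[0,0,0,0,0,1.5,1],[0,0,0,0,0,1.5,1],[0,0,0,0,0,1,1],[0,0,0,0,0,0.7,1],[0,0,0,0,0,0,1],[0,0,0,0,0,0,1]],
  ],
)

```text
time: 7.1
ee_pos: [0.6895, -0.0442, 0.1455]
eef_rot: [-3.082, -0.61, 0.0]
ft_force: [-0.2, -0.7, 0.7]
finger_gap: -0.0001
grasp_force: 0.0
```

```bash
python3 m.py g1|grep -v "scene lens 0.[89]"
```

```text
[ 0.68948535 -0.04416794  0.14552536] [-0.1542196  -0.73838563  0.71530107] r 0.0009632687210623277 ang 120.25548601542064
side lens 0.6095533967018127 0.16109152138233185 0.044904034584760666 [0.60968655 0.16081293] ang 68.91875506901913 post dist 0.2208743488078769 to holder 0.0021386715967401443
```

View pics/g1.png

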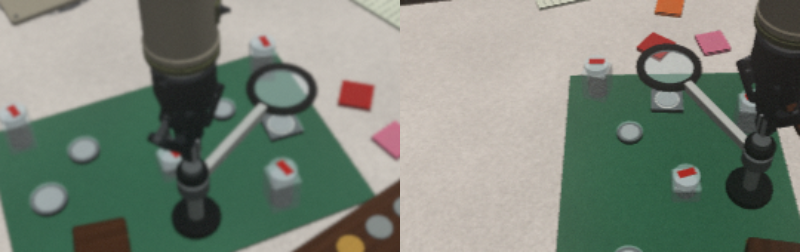

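The fingertip stands right above the switch in both views, and the lens has not moved (2 mm off). Pressing now.

Call:
drive_tool(
  plan=[
    [[0,0,0,0,0,0.6,1],[0,0,0,0,0,0.5,1],[0,0,0,0,0,0.3,1],[0,0,0,0,0,0.3,1],[0,0,0,0,0,0.2,1],[0,0,0,0,0,0,1],[0,0,0,0,0,0,1]],
  ],
)

```text
time: 7.78
ee_pos: [0.6895, -0.0444, 0.1267]
eef_rot: [-3.082, -0.61, -0.0]
ft_force: [-2.2, 0.2, 4.7]
finger_gap: 0.0003
grasp_force: 2.3
```

Call:
drive_tool(
  plan=[
    [[0,0,0,0,0,0.15,1],[0,0,0,0,0,0.1,1],[0,0,0,0,0,0,1],[0,0,0,0,0,0,1]],
  ],
)

```text
time: 8.12
ee_pos: [0.6897, -0.0444, 0.126]
eef_rot: [-3.082, -0.61, -0.002]
ft_force: [-8.7, 0.7, 17.1]
finger_gap: -0.0005
grasp_force: 8.3
```

The force rose to 17 N at z = 0.126, so the switch is against its stop. Releasing.

Call:
drive_tool(
  plan=[
    [[0,0,0,0,0,-0.5,1],[0,0,0,0,0,-1,1],[0,0,0,0,0,-2,1],[0,0,0,0,0,-3,1],[0,0,0,0,0,-3,1],[0,0,0,0,0,0,1],[0,0,0,0,0,0,1],[0,0,0,0,0,0,1]],
  ],
)

```text
time: 8.78
ee_pos: [0.6894, -0.0443, 0.2184]
eef_rot: [-3.082, -0.61, 0.001]
ft_force: [0.1, 0.6, -0.6]
finger_gap: 0.0002
grasp_force: 0.0
```

```bash
python3 m.py g2|grep -v "scene lens 0.[89]"
```

```text
[ 0.68938478 -0.04434298  0.21843304] [ 0.13217079  0.61093994 -0.58504294] r 0.0007614024287123887 ang 120.35498504558736
side lens 0.6095533967018127 0.16109152138233185 0.044904034584760666 [0.6096966  0.16085675] ang 68.91875506901913 post dist 0.2208743488078769 to holder 0.0021386715967401443
```

View pics/g2.png

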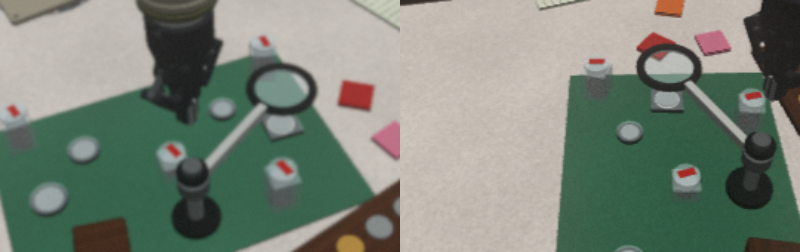

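The gripper is clear of everything, the lens is still over the holder, and nothing else has moved. Handing in.

```bash
python3 -c "
from plant import *
print(sign_off())"
```

```text
the job is handed in; nothing more can be done
None
```

I swung the lens to about 2 mm from the square holder's centre, pressed the switch to its stop (17 N) and released it, left everything else where it was, and handed the job in; no verdict came back.

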